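# Load the spin-sanding disc under its left-hand nut

### The job

Load the sanding disc: its three-armed clamp is held by a left-hand nut, so undo the nut clockwise, feeling that it gives, then swing the clamp arms aside so that the stations are clear, and set every loose drilled wooden plate that is on the bench flat on a station of its own, down over both pins. Then swing the arms back over the stations and screw the nut tight again. Leave the other things on the bench alone.

Things in the scene. Friction and masses are not known exactly. Their poses are not given: they have to be found in the camera images.
- plate_a_centre (a point): centre (half-way up) of a loose drilled hardwood plate, 90 x 54 x 14 mm, x along its 90 mm length, y across its 54 mm width, z through it; two through holes of 13 mm diameter on its long centre line, 22 mm either side of the centre. At the start it lies flat on the bench; 2 or 3 of the three plates are there. All plates are alike and either way round or up will do. Weighs about 0.12 kg
- plate_b_centre (a point): centre (half-way up) of a loose drilled hardwood plate, 90 x 54 x 14 mm, x along its 90 mm length, y across its 54 mm width, z through it; two through holes of 13 mm diameter on its long centre line, 22 mm either side of the centre. At the start it lies flat on the bench; 2 or 3 of the three plates are there. All plates are alike and either way round or up will do. Weighs about 0.12 kg
- plate_c_centre (a point): centre (half-way up) of a loose drilled hardwood plate, 90 x 54 x 14 mm, x along its 90 mm length, y across its 54 mm width, z through it; two through holes of 13 mm diameter on its long centre line, 22 mm either side of the centre. At the start it lies flat on the bench; 2 or 3 of the three plates are there. All plates are alike and either way round or up will do. Weighs about 0.12 kg
- station_a (a point): one of three alike stations on the round steel disc: the point on the disc's top face (20 mm above the bench) half-way between its two upright locating pins. The pins are 10 mm in diameter, 16 mm tall with tapered tips, and stand on the straight line from the disc centre through this point, 73 and 117 mm from the disc centre (this point is at 95 mm)
- station_b (a point): one of three alike stations on the round steel disc: the point on the disc's top face (20 mm above the bench) half-way between its two upright locating pins. The pins are 10 mm in diameter, 16 mm tall with tapered tips, and stand on the straight line from the disc centre through this point, 73 and 117 mm from the disc centre (this point is at 95 mm)
- station_c (a point): one of three alike stations on the round steel disc: the point on the disc's top face (20 mm above the bench) half-way between its two upright locating pins. The pins are 10 mm in diameter, 16 mm tall with tapered tips, and stand on the straight line from the disc centre through this point, 73 and 117 mm from the disc centre (this point is at 95 mm)
- disc_centre (a point): centre of the top face of the fixed round steel disc (276 mm diameter, 20 mm thick, screwed to the bench); the clamp and its nut turn about the vertical through it
- nut_grip (a point): centre of the black bar grip of the left-hand nut, on the vertical axis of the disc: bar 64 mm long (x), 18 mm wide (y), 26 mm tall (z); take it across the 18 mm. Its middle is 70 mm above the bench when tight; it rises 3 mm per radian as it is loosened. The clamp's top lies 22 mm below the bar's middle, 9 mm below the bar's underside
- nut (a joint): turn of the left-hand nut in rad: 0 = tight against a hard stop, grows CLOCKWISE seen from above, 3.6 = fully loose (hard stop). Turning anticlockwise tightens. Stays where left; takes about 0.12 N m. It lifts the clamp 3 mm per radian; from about 2.1 rad on the arms have cleared the keeper dowels and the clamp can swing. It cannot be screwed down fully on a plate that is not flush, or with the arms resting on the dowels
- clamp_arm (a point): middle of one of the three alike arms of the flat aluminium clamp, 52 mm from its axis, half-way up; x points outward along the arm. Arms are 20 mm wide, 14 mm thick, reach 65 mm from the axis, 120 degrees apart. When tight the arms' underside is 34 mm above the bench (level with the top of a seated plate) and each arm covers the inner 15 mm of its station
- clamp (a joint): swing of the clamp about the disc centre in rad, anticlockwise seen from above: 0 = each arm over a station and between its two keeper dowels (8 mm dowels, 25 mm gap for the 20 mm arm), 1.05 = arms half-way between stations, all stations clear (stops at -0.02 and 1.07). Held between the dowels until the nut is loosened; then swings lightly (0.04 N m) and stays where left
- sanding_block_mid (a point): middle of a loose cork-and-wood sanding block, 60 x 100 x 31 mm; a bystander, to be left alone
- tape_measure_mid (a point): middle of a loose tape measure, 38 x 88 x 69 mm; a bystander, to be left alone
- masking_tape_mid (a point): middle of a loose roll of masking tape lying flat, 104 mm across, 24 mm high; a bystander, to be left alone

How it is judged:
On the way, in this order (a step that is already met when the one before it is completed fails the run):
1. the left-hand nut has been loosened clockwise by at least 1.8 rad, with the clamp still over the stations (value of joint nut above 1.8 rad and value of joint clamp below 0.3 rad), for 0.1 s.
2. the clamp arms have been swung aside (past 0.8 rad) (value of joint clamp above 0.8 rad), for 0.2 s.
3. every plate sits flush on a station with the arms still aside (((horizontal distance between plate_a_centre and station_a below 0.0035 m and z of plate_a_centre in the frame of station_a below 0.009 m and (angle between plate_a_centre's own z axis and vertical below 0.06 rad or angle between plate_a_centre's own z axis and vertical above 3.08 rad)) or (horizontal distance between plate_a_centre and station_b below 0.0035 m and z of plate_a_centre in the frame of station_b below 0.009 m and (angle between plate_a_centre's own z axis and vertical below 0.06 rad or angle between plate_a_centre's own z axis and vertical above 3.08 rad)) or (horizontal distance between plate_a_centre and station_c below 0.0035 m and z of plate_a_centre in the frame of station_c below 0.009 m and (angle between plate_a_centre's own z axis and vertical below 0.06 rad or angle between plate_a_centre's own z axis and vertical above 3.08 rad))) and ((horizontal distance between plate_b_centre and station_a below 0.0035 m and z of plate_b_centre in the frame of station_a below 0.009 m and (angle between plate_b_centre's own z axis and vertical below 0.06 rad or angle between plate_b_centre's own z axis and vertical above 3.08 rad)) or (horizontal distance between plate_b_centre and station_b below 0.0035 m and z of plate_b_centre in the frame of station_b below 0.009 m and (angle between plate_b_centre's own z axis and vertical below 0.06 rad or angle between plate_b_centre's own z axis and vertical above 3.08 rad)) or (horizontal distance between plate_b_centre and station_c below 0.0035 m and z of plate_b_centre in the frame of station_c below 0.009 m and (angle between plate_b_centre's own z axis and vertical below 0.06 rad or angle between plate_b_centre's own z axis and vertical above 3.08 rad))) and ((horizontal distance between plate_c_centre and station_a below 0.0035 m and z of plate_c_centre in the frame of station_a below 0.009 m and (angle between plate_c_centre's own z axis and vertical below 0.06 rad or angle between plate_c_centre's own z axis and vertical above 3.08 rad)) or (horizontal distance between plate_c_centre and station_b below 0.0035 m and z of plate_c_centre in the frame of station_b below 0.009 m and (angle between plate_c_centre's own z axis and vertical below 0.06 rad or angle between plate_c_centre's own z axis and vertical above 3.08 rad)) or (horizontal distance between plate_c_centre and station_c below 0.0035 m and z of plate_c_centre in the frame of station_c below 0.009 m and (angle between plate_c_centre's own z axis and vertical below 0.06 rad or angle between plate_c_centre's own z axis and vertical above 3.08 rad))) and value of joint clamp above 0.7 rad), for 0.2 s.
4. the arms are back over the stations (within 0.12 rad) (value of joint clamp below 0.12 rad), for 0.2 s.
At the end, for the whole second after the job is handed in: Every plate present lies flush on a station of its own (within 3.5 mm of the station's middle, at most 2 mm above flush), the clamp arms are over the stations (clamp within 0.12 rad) and the nut is screwed tight (within 0.3 rad of its stop) (((horizontal distance between plate_a_centre and station_a below 0.0035 m and z of plate_a_centre in the frame of station_a below 0.009 m and (angle between plate_a_centre's own z axis and vertical below 0.06 rad or angle between plate_a_centre's own z axis and vertical above 3.08 rad)) or (horizontal distance between plate_a_centre and station_b below 0.0035 m and z of plate_a_centre in the frame of station_b below 0.009 m and (angle between plate_a_centre's own z axis and vertical below 0.06 rad or angle between plate_a_centre's own z axis and vertical above 3.08 rad)) or (horizontal distance between plate_a_centre and station_c below 0.0035 m and z of plate_a_centre in the frame of station_c below 0.009 m and (angle between plate_a_centre's own z axis and vertical below 0.06 rad or angle between plate_a_centre's own z axis and vertical above 3.08 rad))) and ((horizontal distance between plate_b_centre and station_a below 0.0035 m and z of plate_b_centre in the frame of station_a below 0.009 m and (angle between plate_b_centre's own z axis and vertical below 0.06 rad or angle between plate_b_centre's own z axis and vertical above 3.08 rad)) or (horizontal distance between plate_b_centre and station_b below 0.0035 m and z of plate_b_centre in the frame of station_b below 0.009 m and (angle between plate_b_centre's own z axis and vertical below 0.06 rad or angle between plate_b_centre's own z axis and vertical above 3.08 rad)) or (horizontal distance between plate_b_centre and station_c below 0.0035 m and z of plate_b_centre in the frame of station_c below 0.009 m and (angle between plate_b_centre's own z axis and vertical below 0.06 rad or angle between plate_b_centre's own z axis and vertical above 3.08 rad))) and ((horizontal distance between plate_c_centre and station_a below 0.0035 m and z of plate_c_centre in the frame of station_a below 0.009 m and (angle between plate_c_centre's own z axis and vertical below 0.06 rad or angle between plate_c_centre's own z axis and vertical above 3.08 rad)) or (horizontal distance between plate_c_centre and station_b below 0.0035 m and z of plate_c_centre in the frame of station_b below 0.009 m and (angle between plate_c_centre's own z axis and vertical below 0.06 rad or angle between plate_c_centre's own z axis and vertical above 3.08 rad)) or (horizontal distance between plate_c_centre and station_c below 0.0035 m and z of plate_c_centre in the frame of station_c below 0.009 m and (angle between plate_c_centre's own z axis and vertical below 0.06 rad or angle between plate_c_centre's own z axis and vertical above 3.08 rad))) and value of joint clamp below 0.12 rad and value of joint nut below 0.3 rad); the robot touches nothing.
It fails at once if the sanding block is moved more than 30 mm (distance of sanding_block_mid from where it was at the start of the episode above 0.03 m).
It fails at once if the tape measure is moved more than 30 mm (distance of tape_measure_mid from where it was at the start of the episode above 0.03 m).
It fails at once if the masking tape is moved more than 30 mm (distance of masking_tape_mid from where it was at the start of the episode above 0.03 m).
Of plate_a, plate_b, plate_c only 2 to 3 are there at a start; the rules pass over those that are not, and their reading is None.
At some moment in a run one of plate_a, plate_b, plate_c may be knocked a few centimetres aside while the robot is not near it.
Once in a run the grip may slacken for a moment while it holds something.
It also fails if it takes over 208 s, if anything falls off the work surface, if the arm or the gripper's body presses on something with over 40 N, if the wrist force passes 120 N, or if a joint passes its speed limit or range.

### The arm

A 7-joint arm with a two-finger parallel gripper is mounted at the origin on a cart in front of the work surface, level with it; the furniture and walls round the work are solid. World frame = base frame: x ahead of the robot, y to its left, z up, the work surface at z = 0. Lengths are in m, angles in rad, forces in N, time in s.
With the tool pointing down it reaches from about 0.4 to 0.9 m from the base axis. Payload 5.5 kg.
Tool frame: the origin (TCP) lies midway between the tips of the shut fingers; the grasp point (between the pads) lies 19 mm behind it (robot.grip_depth is the distance from the TCP to the grasp point, in m); z points along the fingers, y is the line along which they close (so a half turn about z gives the same grasp; the last joint's range is limited). The gripper opens to 85 mm and grips with 20 to 120 N. Pads are 22 mm wide; open, the fingers measure 114 mm over their backs; the gripper's body (76 mm by 85 mm) begins 54 mm behind the grasp point. The pads swing forward as they close: fully open they stand 13 mm farther back than shut.
Start: joints at [0.263, 0.501, -0.427, 1.55, 0.221, 1.138, -0.21], TCP at [0.65, 0, 0.231] pointing down, gripper open.
Joint ranges: [-2.88, 2.88], [-0.31, 2.03], [-1.54, 1.56], [0.2, 2.42], [-1.41, 4.55], [0.19, 2.02], [-2.57, 2.57]. Speed limits (rad/s): [2.57, 2.57, 3.14, 3.14, 3.14, 3.14, 3.14].

### API

Orientations are given as a 3x3 rotation matrix whose columns are the frame's x, y, z axes.
In Python, from cell import monitor, vision, robot gives the robot as it stands. The module is installed in compiled form; this text tells all that it offers.
- The arm moves only by the shell command python3 -m jog 'ROWS'. ROWS is JSON, a list of rows, each a list of 3 entries, a list of its own where there are three numbers: the shift along the tool's x, y, z in m, then the turn, a rotation vector about the tool's x, y, z in rad, then the gripper's target within -1 to 1 (shut at 1, half-way at 0, fully open at -1). In form: [[[tx, ty, tz], [wx, wy, wz], fingers], ...]. A call has 1 to 20 rows; each row is the pose to reach, as a shift and turn from the pose commanded when the call began, along the tool's axes at that moment; what a row does not reach only later rows make up. A row lasts 1/8 s, in which the tool goes at most 62.5 mm and 10.7 degrees, less where a joint would pass 70% of its speed; a pose out of reach is approached as far as the arm can. A call with a gripper value outside its range is refused whole. The fingers move at their own pace and stop on an object; the grip force is fixed at half the most. Time passes only in rows, so rows that repeat a pose let the fingers close. It gives the time, the measured TCP pose, the force, the opening and the grip force at its end, in the units of the state.
- monitor.observe(): the state, without advancing time (a new reading comes with each control period).
- vision.get_image(name): name is "scene" or "side" or "wrist"; returns (picture, depth): 420x560x3 uint8, red, green, blue; 420x560 float32, m along the optical axis (not along the pixel's ray), 0 where there is no reading.
- vision.camera_model(name): a dict with "K" (3x3 intrinsics, pixels), "xyz" and "rotation" of the camera in the world; the wrist camera has in their place "tool_from_camera" (4x4, takes a point from camera to tool coordinates, whose origin is the TCP and whose axes are the flange's). Camera axes: x right, y up, looking along -z (the intrinsics and any distortion apply to the point x, -y, -z); pixel columns grow to the right and rows downward; lengths in m; the calibration is good to about 2 mm. A picture is of the moment at which its call begins: read the wrist's pose just before it. camera_model takes no time and is no camera call.
- robot.finish_job(): hands the job in; it is judged then, once.
The state is a dict: "time_s": time; "joint_positions": joint angles; "joint_vel": joint speeds; "tau": joint torques, N m; "ee_pos": TCP position; "eef_rot": TCP orientation; "wrist_force": force on the tool from outside, world axes, zero at the start; "wrist_torque": the same for the moment, N m; "grip_width": opening from 0.0 (shut) to 1.0 (fully open); "grasp_force": force on a finger pad.
Only numpy, scipy, OpenCV 4.12 (cv2) and the standard library are available. Lean on these libraries where they do the work, as an engineer would, in place of code of your own. Each camera call takes 0.05 s, during which the arm holds its last target. There are 200 camera calls.

## Working session

There is one attempt and no reset: what is moved stays moved. The work goes in short steps, Python scripts to look and compute and a shell command to move; the robot and the scene stay as the last step left them, time stands still between calls to the robot, and variables do not carry over. Pictures are saved under pics/ and viewed, at most 14 in all, crops included, and the job is handed in when it is done.

```bash
mkdir -p pics
cat > h.py <<'E'
import numpy as np,cv2
from cell import monitor,vision,robot
def snap(n,f):
    s=monitor.observe(); im,d=vision.get_image(n)
    cv2.imwrite('pics/'+f+'.png',im[...,::-1]); np.savez('pics/'+f+'.npz',d=d,p=s['ee_pos'],R=s['eef_rot'],im=im)
    return im,d,s
def cam(n,p=None,R=None):
    m=vision.camera_model(n)
    if n!='wrist': return np.array(m['K']),np.array(m['xyz']),np.array(m['rotation'])
    T=np.array(m['tool_from_camera']); R=np.array(R)
    return np.array(m['K']),np.array(p)+R@T[:3,3],R@T[:3,:3]
def ray(n,uv,p=None,R=None):
    K,c,Rc=cam(n,p,R)
    uv=np.atleast_2d(np.array(uv,float)); 
    v=np.c_[(uv[:,0]-K[0,2])/K[0,0],-(uv[:,1]-K[1,2])/K[1,1],-np.ones(len(uv))]
    return c,v@Rc.T
def atz(n,uv,z,f=None):
    p=R=None
    if f: 
        q=np.load('pics/'+f+'.npz'); p,R=q['p'],q['R']
    c,v=ray(n,uv,p,R); t=(z-c[2])/v[:,2]
    return c+v*t[:,None]
def proj(n,X,f=None):
    p=R=None
    if f: 
        q=np.load('pics/'+f+'.npz'); p,R=q['p'],q['R']
    K,c,Rc=cam(n,p,R); x=(np.atleast_2d(X)-c)@Rc
    return np.c_[K[0,2]+K[0,0]*x[:,0]/-x[:,2],K[1,2]-K[1,1]*x[:,1]/-x[:,2]]
E
python3 - <<'E'
from h import *
for n in('scene','wrist'):
    print(n,vision.camera_model(n)); snap(n,n+'0')
s=monitor.observe();print(s['ee_pos'],s['eef_rot'],s['time_s'])
E
```

```text
scene {'K': array([[449.78437085,   0.        , 283.14193004],
       [  0.        , 449.78437085, 206.7905851 ],
       [  0.        ,   0.        ,   1.        ]]), 'xyz': array([-0.70384169,  0.58949494,  0.78525347]), 'rotation': array([[-0.40761668,  0.41361457, -0.81410787],
       [-0.91301662, -0.20001842,  0.35551832],
       [-0.01578901,  0.88820922,  0.45916782]])}
wrist {'K': array([[377.38962542,   0.        , 277.77619984],
       [  0.        , 377.38962542, 209.16953083],
       [  0.        ,   0.        ,   1.        ]]), 'tool_from_camera': array([[-8.59750384e-04,  9.59189622e-01,  2.82762319e-01,
         7.28002979e-02],
       [ 9.99999590e-01,  7.44013133e-04,  5.16689619e-04,
         2.07842655e-04],
       [ 2.85224442e-04,  2.82762647e-01, -9.59189869e-01,
        -1.42418446e-01],
       [ 0.00000000e+00,  0.00000000e+00,  0.00000000e+00,
         1.00000000e+00]])}
[ 6.49391266e-01 -1.94031506e-05  2.30375943e-01] [[-9.15519463e-05  9.99998521e-01 -1.71716755e-03]
 [ 9.99999993e-01  9.16690668e-05  6.81270586e-05]
 [ 6.82843690e-05 -1.71716130e-03 -9.99998523e-01]] 0.1
```

View pics/scene0.png

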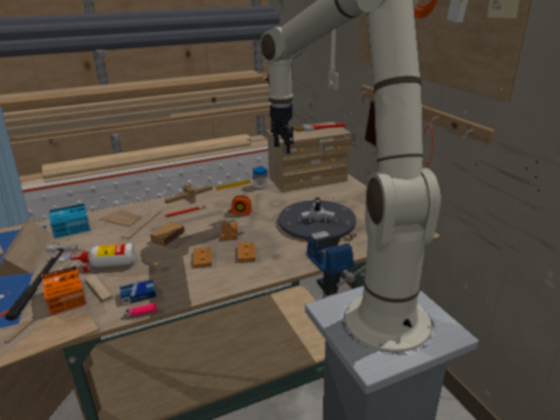

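View pics/wrist0.png

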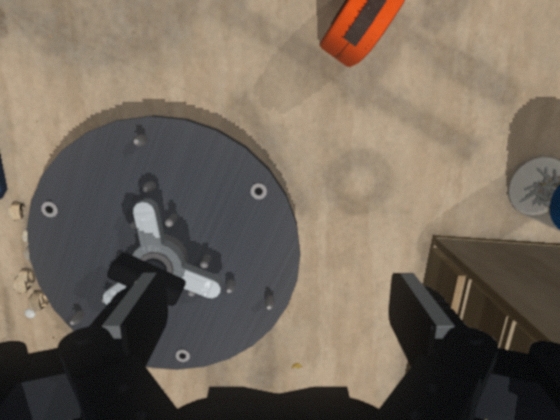

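Scene: three plates at about (229,230), (202,257), (246,252), and the disc at (317,219). Wrist: disc centre near (163,243), bar grip near (147,277), outer pins near (139,138), (269,297), (77,317).

Run:
```python
from h import *
im=cv2.imread('pics/wrist0.png')
cv2.imwrite('pics/w0c.png',cv2.resize(im[110:350,60:310],None,fx=2.4,fy=2.4,interpolation=cv2.INTER_CUBIC))
im=cv2.imread('pics/scene0.png')
cv2.imwrite('pics/s0c.png',cv2.resize(im[190:280,140:290],None,fx=5,fy=5,interpolation=cv2.INTER_CUBIC))
print('plates',atz('scene',[[229,230],[202,257],[246,252]],0.014), 'discC',atz('scene',[[317,219]],.02))
q=np.load('pics/wrist0.npz')
print('screws',a:=atz('wrist',[[50,209],[259,191],[183,356]],.02,'wrist0'))
print(a.mean(0),'pins',atz('wrist',[[139,138],[269,297],[77,317]],.035,'wrist0'))
d=q['d'];print('depth at disc',d[300,230],d[270,150],d[243,163])
```

```text
plates [[0.58668732 0.22878785 0.014     ]
 [0.46451499 0.35556505 0.014     ]
 [0.43257424 0.22296993 0.014     ]] discC [[ 0.51590333 -0.07205987  0.02      ]]
screws [[ 0.42672773 -0.03100697  0.02      ]
 [ 0.63090414 -0.01300781  0.02      ]
 [ 0.54442757 -0.19976341  0.02      ]]
[ 0.53401982 -0.08125939  0.02      ] pins [[ 0.52627748  0.03885099  0.035     ]
 [ 0.64010344 -0.11850088  0.035     ]
 [ 0.4440816  -0.1414266   0.035     ]]
depth at disc 0.3958409 0.33282542 0.3538004
```

View pics/w0c.png

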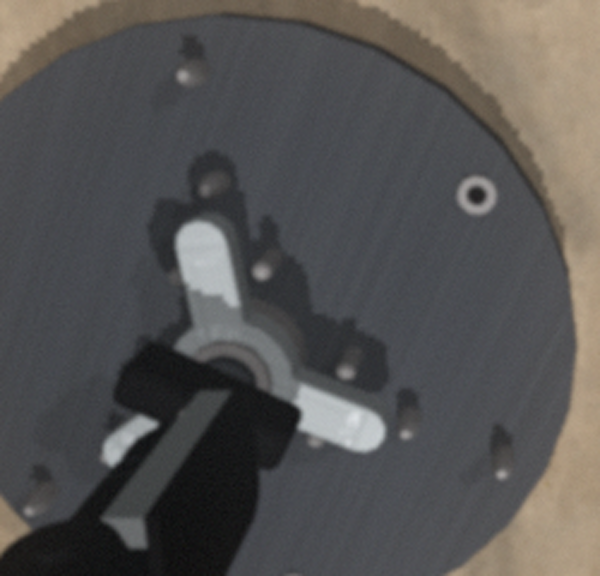

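View pics/s0c.png

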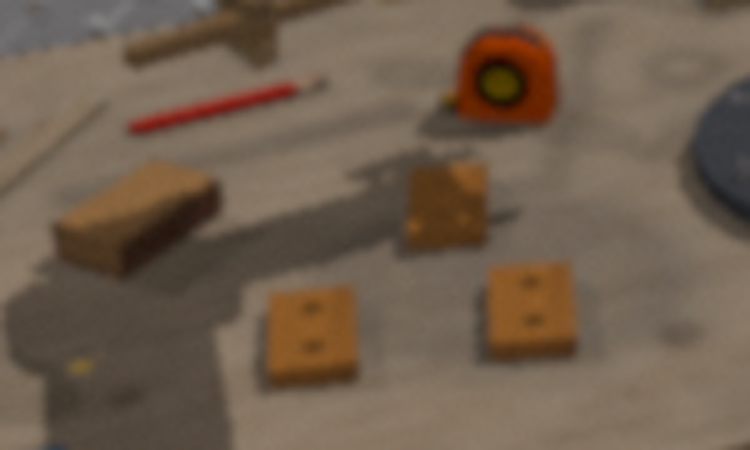

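Run:
```python
from h import *
t=np.array([[185,75],[503,474],[33,508],[206,188],[407,434]])/2.4+[60,110]
P=atz('wrist',t,.036,'wrist0')[:,:2]
c=P[:3].mean(0);print(c)
for p in P: print(p,np.linalg.norm(p-c),np.degrees(np.arctan2(*(p-c)[::-1])))
bar=np.array([[147,343],[118,390],[300,408],[272,467]])/2.4+[60,110]
B=atz('wrist',bar,.083,'wrist0')[:,:2];print(B)
```

```text
[ 0.53527646 -0.07995991]
[0.52465016 0.03611511] 0.11656041085273058 95.23066657402208
[ 0.64063269 -0.12977538] 0.11653976748937651 -25.306137057740916
[ 0.44054652 -0.14621946] 0.1156031529507851 -145.02885075617485
[ 0.52813387 -0.00658117] 0.07372554861212999 95.55958403047204
[ 0.60100929 -0.11109346] 0.0727330979435371 -25.343998463862714
[[ 0.51923273 -0.05044994]
 [ 0.50693341 -0.06826756]
 [ 0.57039471 -0.07522155]
 [ 0.55864253 -0.09870053]]
```

Stations come out consistently: centre (0.5353,-0.0800), station directions 95°, -25°, -145°. Going above the nut.

```bash
python3 -m jog '[[[-0.04,-0.057,0.03],[0,0,-0.18],-1],[[-0.08,-0.114,0.06],[0,0,-0.36],-1],[[-0.08,-0.114,0.06],[0,0,-0.54],-1],[[-0.08,-0.114,0.06],[0,0,-0.72],-1],[[-0.08,-0.114,0.06],[0,0,-0.9],-1],[[-0.08,-0.114,0.06],[0,0,-1.08],-1],[[-0.08,-0.114,0.06],[0,0,-1.08],-1],[[-0.08,-0.114,0.06],[0,0,-1.08],-1],[[-0.08,-0.114,0.06],[0,0,-1.08],-1],[[-0.08,-0.114,0.06],[0,0,-1.08],-1]]'
python3 - <<'E'
from h import *
im,d,s=snap('wrist','w1'); print(s['ee_pos'],s['eef_rot'],s['joint_positions'])
E
```

```text
time_s: 1.35
ee_pos: [0.536, -0.0799, 0.1713]
eef_rot: [[-0.882, 0.472, 0.0], [0.472, 0.882, -0.0], [-0.0, -0.0, -1.0]]
wrist_force: [0.3, 0.4, 0.7]
grip_width: 1.005
grasp_force: 0.0
[ 0.53600901 -0.07987053  0.17130356] [[-8.81611257e-01  4.71976261e-01  3.10704110e-05]
 [ 4.71976256e-01  8.81611254e-01 -1.04148062e-04]
 [-7.65474369e-05 -7.71536076e-05 -9.99999994e-01]] [ 0.61819435  0.41976129 -0.644963    1.87489608  0.30678029  0.94692288
  0.9125471 ]
```

View pics/w1.png

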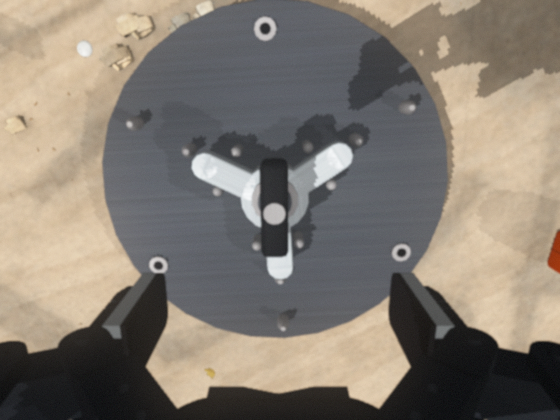

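The bar lies along the image column 274, from row 160 to 256, so it is already aligned with the tool x axis; its top dot is at (274,213).

```bash
python3 - <<'E'
from h import *
print(atz('wrist',[[274,213],[274,160],[274,256]],.083,'w1'))
tips=np.array([[131,125],[410,107],[282,324]]);P=atz('wrist',tips,.036,'w1');c=P.mean(0);print(c)
for p in P: print(np.linalg.norm(p-c),np.degrees(np.arctan2(*(p-c)[1::-1])))
E
python3 -m jog '[[[0,0,0.06],[0,0,0],-1],[[0,0,0.115],[0,0,0],-1],[[0,0,0.115],[0,0,0],-1],[[0,0,0.115],[0,0,0],-1],[[0,0,0.115],[0,0,0],1],[[0,0,0.115],[0,0,0],1],[[0,0,0.115],[0,0,0],1],[[0,0,0.115],[0,0,0],1],[[0,0,0.115],[0,0,0],1],[[0,0,0.115],[0,0,0],1],[[0,0,0.115],[0,0,0],1],[[0,0,0.115],[0,0,0],1],[[0,0,0.115],[0,0,0],1],[[0,0,0.115],[0,0,0],1]]'
```

```text
[[ 0.53379274 -0.08054307  0.083     ]
 [ 0.50386114 -0.06437655  0.083     ]
 [ 0.55996801 -0.09468074  0.083     ]]
[ 0.5324784  -0.08015941  0.036     ]
0.11466808233891138 -144.35548942348768
0.11540072700329791 94.8953759149692
0.11373118525710094 -25.050902446761867
time_s: 3.15
ee_pos: [0.5357, -0.082, 0.0577]
eef_rot: [[-0.882, 0.472, -0.001], [0.472, 0.882, -0.003], [-0.001, -0.003, -1.0]]
wrist_force: [-5.1, -3.7, 13.1]
grip_width: 0.2
grasp_force: 93.0
```

```bash
python3 -m jog '[[[0,0,0],[0,0,0.12],1],[[0,0,-0.001],[0,0,0.24],1],[[0,0,-0.001],[0,0,0.36],1],[[0,0,-0.0015],[0,0,0.5],1],[[0,0,-0.002],[0,0,0.64],1],[[0,0,-0.0025],[0,0,0.78],1],[[0,0,-0.003],[0,0,0.92],1],[[0,0,-0.003],[0,0,1.06],1],[[0,0,-0.0035],[0,0,1.2],1],[[0,0,-0.004],[0,0,1.35],1],[[0,0,-0.0045],[0,0,1.5],1],[[0,0,-0.0045],[0,0,1.5],1],[[0,0,-0.0045],[0,0,1.5],1]]'
```

```text
time_s: 4.78
ee_pos: [0.5335, -0.0831, 0.0622]
eef_rot: [[0.41, 0.912, -0.005], [0.912, -0.41, -0.004], [-0.005, -0.003, -1.0]]
wrist_force: [-10.6, -5.1, 18.9]
grip_width: 0.198
grasp_force: 93.9
```

```bash
python3 -m jog '[[[-0.0013,-0.0005,-0.001],[0,0,0.1],1],[[-0.0026,-0.001,-0.002],[0,0,0.24],1],[[-0.0026,-0.001,-0.003],[0,0,0.36],1],[[-0.0026,-0.001,-0.0035],[0,0,0.5],1],[[-0.0026,-0.001,-0.004],[0,0,0.64],1],[[-0.0026,-0.001,-0.0045],[0,0,0.78],1],[[-0.0026,-0.001,-0.005],[0,0,0.92],1],[[-0.0026,-0.001,-0.005],[0,0,1.06],1],[[-0.0026,-0.001,-0.0055],[0,0,1.2],1],[[-0.0026,-0.001,-0.006],[0,0,1.35],1],[[-0.0026,-0.001,-0.0065],[0,0,1.5],1],[[-0.0026,-0.001,-0.0065],[0,0,1.5],1],[[-0.0026,-0.001,-0.0065],[0,0,1.5],1]]'
python3 -c "
from h import *
s=monitor.observe();print(s['joint_positions'][6],s['wrist_torque'])"
```

```text
time_s: 6.4
ee_pos: [0.532, -0.081, 0.0669]
eef_rot: [[0.941, -0.338, -0.004], [-0.338, -0.941, 0.001], [-0.004, 0.0, -1.0]]
wrist_force: [-5.2, 1.3, 3.5]
grip_width: 0.199
grasp_force: 93.0
-1.6972151065229444 [ 0.42126649  1.34564333 -0.06872965]
```

```bash
python3 -m jog '[[[0,0,-0.0005],[0,0,0.15],1],[[0,0,-0.001],[0,0,0.3],1],[[0,0,-0.001],[0,0,0.3],1],[[0,0,-0.001],[0,0,0.3],-1],[[0,0,-0.001],[0,0,0.3],-1],[[0,0,-0.001],[0,0,0.3],-1],[[0,0,-0.001],[0,0,0.3],-1],[[0,0,-0.001],[0,0,0.3],-1],[[0,0,-0.06],[0,0,0.3],-1],[[0,0,-0.12],[0,0,0.3],-1],[[0,0,-0.12],[0,0,0.3],-1],[[0,0,-0.12],[0,0,0.3],-1],[[0,0,-0.12],[0,0,0.3],-1]]'
python3 - <<'E'
from h import *
im,d,s=snap('wrist','w2'); print(s['ee_pos'],s['eef_rot'],s['joint_positions'])
E
```

```text
time_s: 8.02
ee_pos: [0.5328, -0.0817, 0.1858]
eef_rot: [[0.797, -0.604, -0.003], [-0.604, -0.797, 0.0], [-0.002, 0.002, -1.0]]
wrist_force: [0.8, -0.7, -0.5]
grip_width: 1.0
grasp_force: 0.0
[ 0.53278432 -0.08170069  0.18581468] [[ 7.96648787e-01 -6.04435298e-01 -2.94622896e-03]
 [-6.04437405e-01 -7.96652608e-01  2.14116657e-04]
 [-2.47654065e-03  1.61023521e-03 -9.99995637e-01]] [-0.14810987  0.33371759  0.30336511  1.89321039 -0.12163788  0.93537345
 -2.00769057]
```

View pics/w2.png

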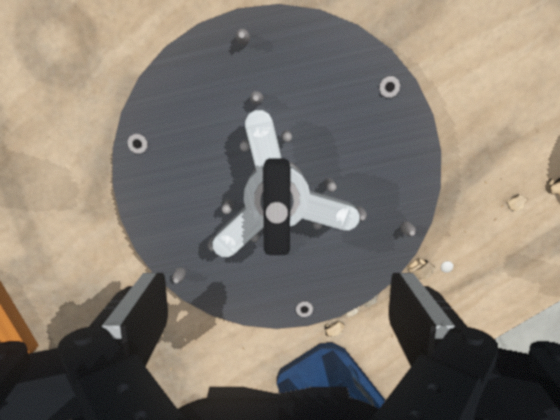

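Nut is fully undone (bar at (277,206)), arms still between the dowels. Now grip the arm pointing at 95° and swing it.

```bash
python3 -m jog '[[[-0.018,-0.021,0.02],[0,0,-0.18],-1],[[-0.0367,-0.0418,0.04],[0,0,-0.36],-1],[[-0.0367,-0.0418,0.06],[0,0,-0.54],-1],[[-0.0367,-0.0418,0.06],[0,0,-0.72],-1],[[-0.0367,-0.0418,0.06],[0,0,-0.9],-1],[[-0.0367,-0.0418,0.06],[0,0,-1.08],-1],[[-0.0367,-0.0418,0.06],[0,0,-1.26],-1],[[-0.0367,-0.0418,0.06],[0,0,-1.44],-1],[[-0.0367,-0.0418,0.06],[0,0,-1.62],-1],[[-0.0367,-0.0418,0.06],[0,0,-1.8],-1],[[-0.0367,-0.0418,0.06],[0,0,-1.98],-1],[[-0.0367,-0.0418,0.06],[0,0,-2.16],-1],[[-0.0367,-0.0418,0.06],[0,0,-2.31],-1],[[-0.0367,-0.0418,0.06],[0,0,-2.31],-1],[[-0.0367,-0.0418,0.06],[0,0,-2.31],-1],[[-0.0367,-0.0418,0.06],[0,0,-2.31],-1]]'
python3 - <<'E'
from h import *
im,d,s=snap('wrist','w3'); print(s['ee_pos'],s['eef_rot'],s['joint_positions'])
E
```

```text
time_s: 10.07
ee_pos: [0.5299, -0.0264, 0.1271]
eef_rot: [[-0.088, 0.996, -0.0], [0.996, 0.088, 0.0], [0.0, -0.0, -1.0]]
wrist_force: [0.3, 0.7, -0.3]
grip_width: 1.0
grasp_force: 0.0
[ 0.52990306 -0.02641279  0.12705021] [[-8.82923251e-02  9.96094497e-01 -4.66944912e-04]
 [ 9.96094603e-01  8.82923532e-02  3.99056575e-05]
 [ 8.09774709e-05 -4.61597944e-04 -9.99999890e-01]] [ 0.17895803  0.40004247 -0.21836196  1.94507794  0.11680249  0.80890366
 -0.01509742]
```

View pics/w3.png

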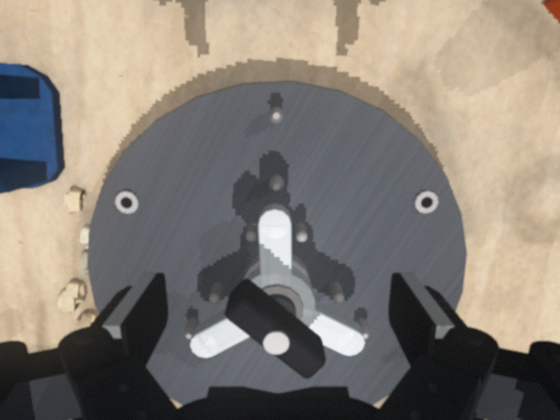

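The arm points straight up the image at column 275, between dowels at (251,236) and (302,237); aligned. Lower and grip.

```bash
python3 -m jog '[[[0,-0.001,0.04],[0,0,0],-1],[[0,-0.001,0.08],[0,0,0],-1],[[0,-0.001,0.08],[0,0,0],-1],[[0,-0.001,0.08],[0,0,0],-1],[[0,-0.001,0.08],[0,0,0],1],[[0,-0.001,0.08],[0,0,0],1],[[0,-0.001,0.08],[0,0,0],1],[[0,-0.001,0.08],[0,0,0],1],[[0,-0.001,0.08],[0,0,0],1],[[0,-0.001,0.08],[0,0,0],1],[[0,-0.001,0.08],[0,0,0],1],[[0,-0.001,0.08],[0,0,0],1]]'
python3 - <<'E'
import numpy as np
r=.0543
for k in range(1,8):
    a=.15*k; print(k, round(r*(np.cos(a)-1),4), round(-r*np.sin(a),4),-a) # tool x = radial out, tool y = CW tangential
E
```

```text
time_s: 11.62
ee_pos: [0.5293, -0.0265, 0.0476]
eef_rot: [[-0.09, 0.996, 0.0], [0.996, 0.09, 0.0], [-0.0, 0.0, -1.0]]
wrist_force: [-1.8, 0.3, 6.3]
grip_width: 0.2
grasp_force: 60.3
1 -0.0006 -0.0081 -0.15
2 -0.0024 -0.016 -0.3
3 -0.0054 -0.0236 -0.44999999999999996
4 -0.0095 -0.0307 -0.6
5 -0.0146 -0.037 -0.75
6 -0.0205 -0.0425 -0.8999999999999999
7 -0.0273 -0.0471 -1.05
```

```bash
python3 -m jog '[[[-0.0006,-0.0081,0],[0,0,-0.15],1],[[-0.0024,-0.016,0],[0,0,-0.3],1],[[-0.0054,-0.0236,0],[0,0,-0.45],1],[[-0.0095,-0.0307,0],[0,0,-0.6],1],[[-0.0146,-0.037,0],[0,0,-0.75],1],[[-0.0205,-0.0425,0],[0,0,-0.9],1],[[-0.0273,-0.0471,0],[0,0,-1.05],1],[[-0.0273,-0.0471,0],[0,0,-1.05],1],[[-0.0273,-0.0471,0],[0,0,-1.05],1]]'
python3 -c "
from h import *
im,d,s=snap('wrist','w4');print(s['joint_positions'])"
```

```text
time_s: 12.75
ee_pos: [0.4839, -0.0581, 0.0474]
eef_rot: [[-0.909, 0.418, -0.001], [0.418, 0.909, -0.0], [0.001, -0.001, -1.0]]
wrist_force: [-3.7, 1.0, 8.9]
grip_width: 0.207
grasp_force: 60.6
[ 0.44391488  0.50763137 -0.45592909  2.07779125  0.36945796  0.63476953
  0.87622089]
```

View pics/w4.png

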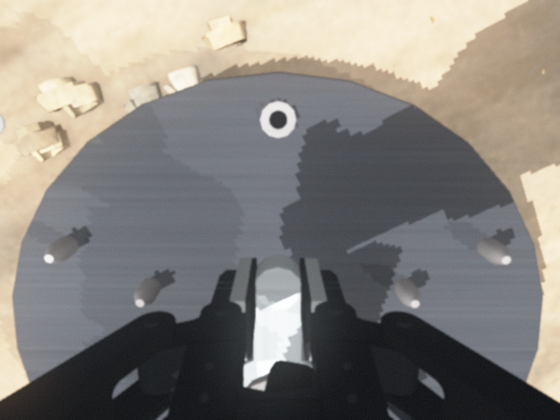

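The arm is held between the fingers, now in line with the disc screw at (278,120), i.e. half-way between stations. Release, rise, and look at the plates.

```bash
python3 -m jog '[[[0,0,0],[0,0,0],-1],[[0,0,0],[0,0,0],-1],[[0,0,0],[0,0,0],-1],[[0,0,0],[0,0,0],-1],[[0,0,-0.06],[0,0,0],-1],[[0,0,-0.12],[0,0,0],-1],[[0.022,0.055,-0.16],[0,0,0.18],-1],[[0.044,0.11,-0.2],[0,0,0.36],-1],[[0.066,0.165,-0.2],[0,0,0.54],-1],[[0.093,0.22,-0.2],[0,0,0.72],-1],[[0.093,0.241,-0.2],[0,0,0.9],-1],[[0.093,0.241,-0.2],[0,0,1.08],-1],[[0.093,0.241,-0.2],[0,0,1.14],-1],[[0.093,0.241,-0.2],[0,0,1.14],-1],[[0.093,0.241,-0.2],[0,0,1.14],-1],[[0.093,0.241,-0.2],[0,0,1.14],-1]]'
python3 -c "
from h import *
im,d,s=snap('wrist','w5');print(s['joint_positions'])"
```

```text
time_s: 14.8
ee_pos: [0.5008, 0.1996, 0.2473]
eef_rot: [[-0.0, 1.0, 0.0], [1.0, 0.0, 0.0], [0.0, 0.0, -1.0]]
wrist_force: [-0.8, 0.2, 0.3]
grip_width: 0.995
grasp_force: 0.0
[ 0.01055349  0.29574128 -0.52723355  1.8104687   0.16709739  1.07944411
 -0.57649891]
```

View pics/w5.png

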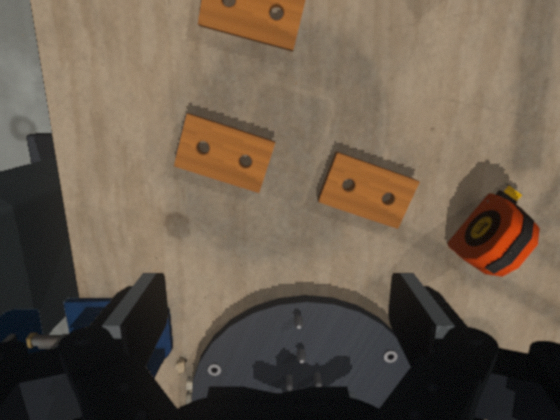

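Plates: one with holes at (203,148),(246,161), one at (348,185),(388,199), and one cut by the top edge with holes at (228,2),(277,12).

```bash
cat > plates.py <<'E'
from h import *
def plates(f,n='wrist',z=.014):
    q=np.load('pics/'+f+'.npz'); im=q['im']; hsv=cv2.cvtColor(im,cv2.COLOR_RGB2HSV)
    m=cv2.inRange(hsv,(8,130,70),(20,255,255)); m=cv2.morphologyEx(m,cv2.MORPH_CLOSE,np.ones((9,9)))
    for c in cv2.findContours(m,0,2)[0]:
        if cv2.contourArea(c)<1500: continue
        X=atz(n,c[:,0,:],z,f)[:,:2].astype(np.float32)
        (cx,cy),(w,h),a=cv2.minAreaRect(X*1000)
        if w<h: a+=90;w,h=h,w
        print(np.round([cx,cy,w,h,a%180],1),c[:,0].mean(0))
E
python3 - <<'E'
from plates import *
plates('w5')
for a,b in [((203,148),(246,161)),((348,185),(388,199)),((228,2),(277,12))]:
    X=atz('wrist',[a,b],.014,'w5'); v=X[1]-X[0]; print(X.mean(0),np.linalg.norm(v),np.degrees(np.arctan2(v[1],v[0])))
t=proj('wrist',[[.5335,-.0807,.083]],'w5');print(t)
P=atz('wrist',[[297,325]],.036,'w5');print('outer pin',P)
E
```

```text
[737.3 134.   88.3  84.8  56.7] [496.78137652 237.79757085]
[592.7 181.1  91.5  54.8 160.7] [368.87027027 189.60540541]
[447.  219.5  90.2  55.3 162. ] [225.20359281 152.65868263]
[476.1 345.8  89.9  42.9 166.4] [254.4494382   29.11235955]
[0.44793675 0.21836103 0.014     ] 0.04422741148768033 -17.03113922762723
[0.59337626 0.17990349 0.014     ] 0.04448017641400868 -19.38576788636862
[0.47833343 0.35057352 0.014     ] 0.04451219160781601 -10.470458680325725
[[309.11562522 450.46972647]]
outer pin [[0.52146434 0.0383755  0.036     ]]
```

```bash
python3 -m jog '[[[-0.01,0.046,0.03],[0,0,-0.18],-1],[[-0.019,0.092,0.06],[0,0,-0.36],-1],[[-0.019,0.092,0.1],[0,0,-0.54],-1],[[-0.019,0.092,0.14],[0,0,-0.72],-1],[[-0.019,0.092,0.167],[0,0,-0.9],-1],[[-0.019,0.092,0.167],[0,0,-1.08],-1],[[-0.019,0.092,0.167],[0,0,-1.232],-1],[[-0.019,0.092,0.167],[0,0,-1.232],-1],[[-0.019,0.092,0.167],[0,0,-1.232],-1],[[-0.019,0.092,0.167],[0,0,-1.232],-1]]'
python3 -c "
from plates import *
im,d,s=snap('wrist','w6');print(s['joint_positions'],s['ee_pos']);plates('w6')"
```

```text
time_s: 16.1
ee_pos: [0.5929, 0.1808, 0.0805]
eef_rot: [[-0.943, 0.334, 0.0], [0.334, 0.943, -0.0], [-0.0, 0.0, -1.0]]
wrist_force: [-0.5, 0.0, -1.1]
grip_width: 1.001
grasp_force: 0.0
[ 0.14256083  0.69236111 -0.66725344  1.73303056  0.52762198  0.9028397
  0.4816715 ] [0.59288424 0.18082961 0.08052008]
[592.9 180.7  91.4  54.2 160.9] [272.6 218.6]
[484.3 206.6  54.1  15.5  70.5] [248.82608696  25.91304348]
```

View pics/w6.png

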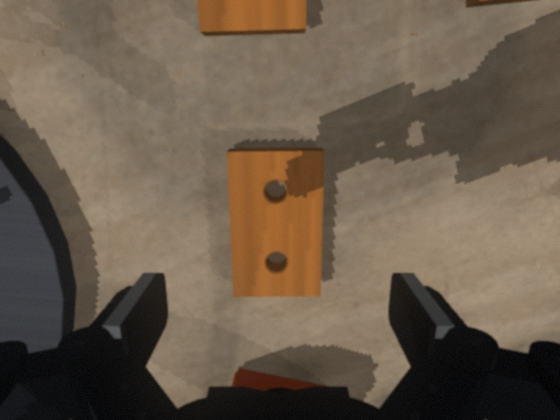

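Plate squarely between the fingers (holes (275,190),(276,261)). Descend, grip, lift.

```bash
python3 -m jog '[[[0,0,0.05],[0,0,0],-1],[[0,0,0.08],[0,0,0],-1],[[0,0,0.08],[0,0,0],-1],[[0,0,0.08],[0,0,0],0.5],[[0,0,0.08],[0,0,0],1],[[0,0,0.08],[0,0,0],1],[[0,0,0.08],[0,0,0],1],[[0,0,0.08],[0,0,0],1],[[0,0,0.08],[0,0,0],1],[[0,0,0.08],[0,0,0],1],[[0,0,0.04],[0,0,0],1],[[0,0,-0.02],[0,0,0],1],[[0,0,-0.02],[0,0,0],1],[[0,0,-0.02],[0,0,0],1],[[0,0,-0.02],[0,0,0],1]]'
python3 -c "
from plates import *
im,d,s=snap('wrist','w7');plates('w7')"
```

```text
time_s: 18.02
ee_pos: [0.5916, 0.18, 0.0988]
eef_rot: [[-0.943, 0.332, -0.003], [0.332, 0.943, -0.001], [0.002, -0.002, -1.0]]
wrist_force: [0.1, -0.4, -1.5]
grip_width: 0.61
grasp_force: 63.5
[641.3 162.8 163.   94.5 160.8] [275.67346939 293.55102041]
[481.7 207.4  54.1  20.4  70.5] [241.75  30.2 ]
```

View pics/w7.png

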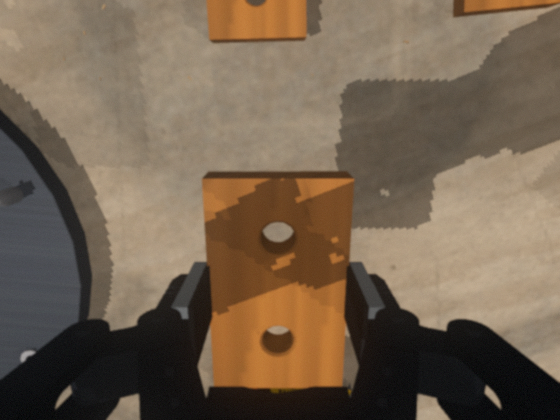

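Plate held level, holes at (278,232) and (277,338), pad faces at columns ~210 and ~350.

Run:
```python
from h import *
q=np.load('pics/w7.npz');p,R=q['p'],q['R']
print(q['d'][285,278],q['d'][180,278])
for h in (.010,.0135,.017):
    X=atz('wrist',[[278,232],[277,338]],p[2]+h,'w7'); L=(X-p)@R
    print(h,L.round(4).tolist(),np.linalg.norm(X[0]-X[1]))
K,c,Rc=cam('wrist',p,R)
for r in(180,285,320):
    c0,v=ray('wrist',[[278,r]],p,R); print(r,(c0+v[0]*q['d'][r,278]-p)@R)
```

```text
0.14508 0.1347081
0.01 [[0.0242, 0.0009, -0.01], [-0.0216, 0.0004, -0.01]] 0.045724813583458306
0.0135 [[0.0254, 0.0009, -0.0135], [-0.0191, 0.0004, -0.0135]] 0.04451754999110275
0.017 [[0.0267, 0.0009, -0.0169], [-0.0166, 0.0005, -0.017]] 0.0433102863987473
180 [ 0.04398731  0.00088873 -0.01026791]
285 [ 0.00310577  0.00085919 -0.0115112 ]
320 [-0.01301403  0.00084925 -0.01032935]
```

```bash
python3 -m jog '[[[-0.02,-0.04,-0.03],[0,0,0.03],1],[[-0.04,-0.085,-0.03],[0,0,0.06],1],[[-0.06,-0.13,-0.03],[0,0,0.096],1],[[-0.08,-0.175,-0.03],[0,0,0.096],1],[[-0.1,-0.22,-0.03],[0,0,0.096],1],[[-0.12,-0.26,-0.03],[0,0,0.096],1],[[-0.1282,-0.2746,-0.02],[0,0,0.096],1],[[-0.1282,-0.2746,0],[0,0,0.096],1],[[-0.1282,-0.2746,0.02],[0,0,0.096],1],[[-0.1282,-0.2746,0.03],[0,0,0.096],1],[[-0.1282,-0.2746,0.03],[0,0,0.096],1],[[-0.1282,-0.2746,0.03],[0,0,0.096],1],[[-0.1282,-0.2746,0.03],[0,0,0.096],1]]'
python3 -c "
from plates import *
im,d,s=snap('wrist','w8');print(s['ee_pos'],s['eef_rot'][:,0])"
```

```text
time_s: 19.7
ee_pos: [0.6231, -0.1207, 0.0712]
eef_rot: [[-0.907, 0.421, 0.002], [0.421, 0.907, -0.0], [-0.002, 0.0, -1.0]]
wrist_force: [0.4, -0.6, -1.8]
grip_width: 0.613
grasp_force: 63.5
[ 0.6231146  -0.12065249  0.07121353] [-0.90706543  0.42098676 -0.00156397]
```

```bash
python3 -m jog '[[[0.0012,-0.0017,0.02],[0,0,0],1],[[0.0012,-0.0017,0.03],[0,0,0],1],[[0.0012,-0.0017,0.035],[0,0,0],1],[[0.0012,-0.0017,0.038],[0,0,0],1],[[0.0012,-0.0017,0.041],[0,0,0],1],[[0.0012,-0.0017,0.041],[0,0,0],1]]'
python3 -m jog '[[[0,0,0.002],[0,0,0],1],[[0,0,0.004],[0,0,0],1],[[0,0,0.004],[0,0,0],1]]'
```

```text
time_s: 20.5
ee_pos: [0.6207, -0.1217, 0.0293]
eef_rot: [[-0.907, 0.421, 0.0], [0.421, 0.907, 0.0], [-0.0, 0.0, -1.0]]
wrist_force: [-0.0, -0.7, -1.2]
grip_width: 0.611
grasp_force: 63.5
time_s: 20.88
ee_pos: [0.6205, -0.1218, 0.0252]
eef_rot: [[-0.907, 0.421, -0.0], [0.421, 0.907, 0.0], [0.0, -0.0, -1.0]]
wrist_force: [-0.3, 1.0, -1.1]
grip_width: 0.608
grasp_force: 63.5
```

It slid over the pins without any force. Seat it, release and look.

```bash
python3 -m jog '[[[0,0,0.002],[0,0,0],1],[[0,0,0.004],[0,0,0],1],[[0,0,0.005],[0,0,0],1],[[0,0,0.005],[0,0,0],1]]'
python3 -m jog '[[[0,0,0],[0,0,0],-1],[[0,0,0],[0,0,0],-1],[[0,0,0],[0,0,0],-1],[[0,0,0],[0,0,0],-1],[[0,0,-0.05],[0,0,0],-1],[[0,0,-0.1],[0,0,0],-1],[[0,0,-0.1],[0,0,0],-1],[[0,0,-0.1],[0,0,0],-1]]'
python3 -c "
from plates import *
im,d,s=snap('wrist','w9');print(s['ee_pos'],s['joint_positions']);plates('w9',z=.034)
im,d,s=snap('scene','s9')"
```

```text
time_s: 21.38
ee_pos: [0.6207, -0.1218, 0.0226]
eef_rot: [[-0.907, 0.421, 0.0], [0.421, 0.907, -0.001], [-0.001, -0.001, -1.0]]
wrist_force: [-7.3, -0.5, 15.6]
grip_width: 0.616
grasp_force: 65.4
time_s: 22.38
ee_pos: [0.6202, -0.1221, 0.12]
eef_rot: [[-0.907, 0.421, -0.0], [0.421, 0.907, -0.0], [0.0, -0.001, -1.0]]
wrist_force: [0.0, 1.1, -0.5]
grip_width: 1.001
grasp_force: 0.0
[ 0.6201794  -0.12206766  0.11995678] [ 0.61897086  0.64974406 -0.65486356  1.68106415  0.46308869  0.97147234
  0.93125277]
[ 620.6 -120.6   90.8   54.4  155. ] [281.03030303 215.57575758]
```

View pics/w9.png

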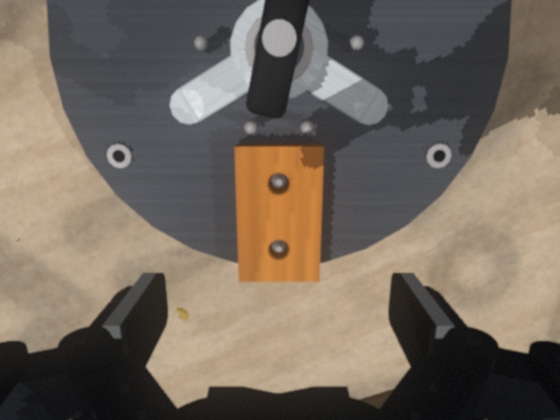

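Seated: both pin tips show in the holes (279,183),(279,248); measured centre (0.6206,-0.1206) matches the station. Next plate.

```bash
python3 -m jog '[[[0.04,0.03,-0.02],[0,0,-0.06],-1],[[0.08,0.06,-0.02],[0,0,-0.12],-1],[[0.12,0.095,-0.02],[0,0,-0.12],-1],[[0.16,0.13,-0.02],[0,0,-0.12],-1],[[0.2,0.16,-0.02],[0,0,-0.12],-1],[[0.24,0.19,-0.02],[0,0,-0.12],-1],[[0.28,0.22,-0.02],[0,0,-0.12],-1],[[0.3,0.2365,-0.02],[0,0,-0.12],-1],[[0.3005,0.2365,0],[0,0,-0.12],-1],[[0.3005,0.2365,0],[0,0,-0.12],-1],[[0.3005,0.2365,0],[0,0,-0.12],-1]]'
python3 -c "
from plates import *
im,d,s=snap('wrist','w10');print(s['ee_pos'],s['eef_rot'][:,0],s['joint_positions']);plates('w10')"
```

```text
time_s: 23.85
ee_pos: [0.4478, 0.2178, 0.1195]
eef_rot: [[-0.95, 0.312, -0.002], [0.312, 0.95, -0.001], [0.001, -0.001, -1.0]]
wrist_force: [0.1, 0.7, 0.5]
grip_width: 1.0
grasp_force: 0.0
[0.44784594 0.21780726 0.1194798 ] [-0.95018528  0.31168273  0.00134427] [ 0.14069163  0.47029102 -0.78862485  2.01130399  0.44613217  0.83954639
  0.35348243]
[446.2 219.   90.6  54.3 161.8] [279.3125  194.15625]
[476.8 349.9  90.9  59.3 165.8] [483.675  179.9375]
```

```bash
python3 -m jog '[[[0.0019,0.0006,0.05],[0,0,0],-1],[[0.0019,0.0006,0.1],[0,0,0],-1],[[0.0019,0.0006,0.119],[0,0,0],-1],[[0.0019,0.0006,0.119],[0,0,0],-1],[[0.0019,0.0006,0.119],[0,0,0],0.5],[[0.0019,0.0006,0.119],[0,0,0],1],[[0.0019,0.0006,0.119],[0,0,0],1],[[0.0019,0.0006,0.119],[0,0,0],1],[[0.0019,0.0006,0.119],[0,0,0],1],[[0.0019,0.0006,0.119],[0,0,0],1],[[0.0019,0.0006,0.119],[0,0,0],1]]'
python3 -m jog '[[[0,0,-0.05],[0,0,0],1],[[0,0,-0.11],[0,0,0],1],[[0,0,-0.13],[0,0,0],1],[[0,0,-0.13],[0,0,0],1],[[0,0,-0.13],[0,0,0],1]]'
python3 -c "
from plates import *
im,d,s=snap('wrist','w11');print(s['ee_pos'],s['eef_rot'][:,0])
cv2.imwrite('pics/x.png',im[150:,150:400])
for r in (180,285,320):
    c0,v=ray('wrist',[[278,r]],s['ee_pos'],s['eef_rot']);print((c0+v[0]*d[r,278]-s['ee_pos'])@np.array(s['eef_rot']))"
```

```text
time_s: 25.28
ee_pos: [0.4474, 0.2209, 0.0034]
eef_rot: [[-0.951, 0.31, 0.003], [0.31, 0.951, 0.0], [-0.003, 0.001, -1.0]]
wrist_force: [-1.8, -1.9, 8.5]
grip_width: 0.61
grasp_force: 61.7
time_s: 25.9
ee_pos: [0.4452, 0.2194, 0.1301]
eef_rot: [[-0.951, 0.31, -0.002], [0.31, 0.951, -0.001], [0.001, -0.002, -1.0]]
wrist_force: [-0.8, -0.1, -1.3]
grip_width: 0.607
grasp_force: 64.7
[0.44522688 0.21939687 0.13005308] [-0.95069275  0.31013186  0.0012355 ]
[ 0.0439121   0.00089151 -0.01000858]
[ 0.002099    0.00086298 -0.00963988]
[-0.01328321  0.00085203 -0.00994363]
```

```bash
python3 -m jog '[[[-0.015,-0.04,0],[0,0,0.17],1],[[-0.03,-0.08,0],[0,0,0.34],1],[[-0.045,-0.12,0],[0,0,0.51],1],[[-0.06,-0.16,0],[0,0,0.68],1],[[-0.07,-0.2,0],[0,0,0.85],1],[[-0.085,-0.24,0],[0,0,1.02],1],[[-0.1,-0.28,0],[0,0,1.19],1],[[-0.11,-0.32,0],[0,0,1.36],1],[[-0.12,-0.335,0],[0,0,1.53],1],[[-0.1204,-0.3351,0.0],[0,0,1.7],1],[[-0.1204,-0.3351,0.02],[0,0,1.87],1],[[-0.1204,-0.3351,0.04],[0,0,2.04],1],[[-0.1204,-0.3351,0.06],[0,0,2.213],1],[[-0.1204,-0.3351,0.06],[0,0,2.213],1],[[-0.1204,-0.3351,0.06],[0,0,2.213],1],[[-0.1204,-0.3351,0.06],[0,0,2.213],1]]'
python3 -c "
from h import *
s=monitor.observe();R=np.array(s['eef_rot']);p=np.array(s['ee_pos']);print(p,R,(np.array([.4558,-.1364,p[2]])-p)@R,np.degrees(np.arctan2(R[1,0],R[0,0])),s['joint_positions'])"
```

```text
time_s: 27.95
ee_pos: [0.4573, -0.1356, 0.0718]
eef_rot: [[0.816, 0.578, 0.001], [0.578, -0.816, -0.0], [0.001, 0.001, -1.0]]
wrist_force: [0.1, 0.2, -1.0]
grip_width: 0.606
grasp_force: 64.6
[ 0.45728686 -0.13555252  0.07179121] [[ 8.16333952e-01  5.77579474e-01  9.10894769e-04]
 [ 5.77579836e-01 -8.16334185e-01 -1.76663484e-04]
 [ 6.41557337e-04  6.70330851e-04 -9.99999570e-01]] [-1.70325585e-03 -1.66953688e-04 -1.20465101e-06] 35.28050893207504 [ 0.42868338  0.41477595 -0.23175129  2.10160448  0.15557901  0.63999373
 -0.86412848]
```

```bash
python3 -m jog '[[[-0.0017,0,0.015],[0,0,0.003],1],[[-0.0017,0,0.026],[0,0,0.003],1],[[-0.0017,0,0.031],[0,0,0.003],1],[[-0.0017,0,0.035],[0,0,0.003],1],[[-0.0017,0,0.038],[0,0,0.003],1],[[-0.0017,0,0.038],[0,0,0.003],1]]'
python3 -m jog '[[[0,0,0.002],[0,0,0],1],[[0,0,0.004],[0,0,0],1],[[0,0,0.006],[0,0,0],1],[[0,0,0.006],[0,0,0],1]]'
```

```text
time_s: 28.7
ee_pos: [0.4554, -0.1364, 0.0332]
eef_rot: [[0.819, 0.574, -0.0], [0.574, -0.819, 0.0], [-0.0, -0.0, -1.0]]
wrist_force: [-0.4, -0.2, -0.6]
grip_width: 0.607
grasp_force: 64.7
time_s: 29.2
ee_pos: [0.4553, -0.1364, 0.0271]
eef_rot: [[0.819, 0.574, -0.0], [0.574, -0.819, 0.0], [-0.0, -0.0, -1.0]]
wrist_force: [-0.5, 0.4, -1.3]
grip_width: 0.61
grasp_force: 64.7
```

```bash
python3 -m jog '[[[0,0,0.002],[0,0,0],1],[[0,0,0.004],[0,0,0],1],[[0,0,0.005],[0,0,0],1],[[0,0,0.005],[0,0,0],1]]'
python3 -m jog '[[[0,0,0],[0,0,0],-1],[[0,0,0],[0,0,0],-1],[[0,0,0],[0,0,0],-1],[[0,0,0],[0,0,0],-1],[[0,0,-0.05],[0,0,0],-1],[[0,0,-0.1],[0,0,0],-1],[[0,0,-0.1],[0,0,0],-1],[[0,0,-0.1],[0,0,0],-1]]'
python3 -c "
from plates import *
im,d,s=snap('wrist','w12');print(s['ee_pos'],s['joint_positions']);plates('w12',z=.034)
c0,v=ray('wrist',[[279,215],[260,160],[260,260]],s['ee_pos'],s['eef_rot'])
for a,(x,y) in zip(v,[(279,215),(260,160),(260,260)]): print((c0+a*d[y,x])[2])
q=np.load('pics/w9.npz')
c0,v=ray('wrist',[[279,215],[260,160],[260,260]],q['p'],q['R'])
for a,(x,y) in zip(v,[(279,215),(260,160),(260,260)]): print((c0+a*q['d'][y,x])[2])
"
```

```text
time_s: 29.7
ee_pos: [0.4555, -0.1364, 0.0234]
eef_rot: [[0.819, 0.574, 0.0], [0.574, -0.819, -0.0], [-0.0, 0.0, -1.0]]
wrist_force: [-3.7, 0.7, 13.4]
grip_width: 0.608
grasp_force: 66.3
time_s: 30.7
ee_pos: [0.455, -0.1365, 0.1221]
eef_rot: [[0.819, 0.573, -0.0], [0.573, -0.819, -0.0], [-0.0, -0.0, -1.0]]
wrist_force: [-0.2, 0.6, 0.2]
grip_width: 0.993
grasp_force: 0.0
[ 0.45498544 -0.136504    0.12208742] [ 0.45701426  0.32488532 -0.2574739   2.07760104  0.11937538  0.75287949
 -0.83503623]
[ 455.4 -135.5   90.8   54.3   35. ] [271.1875  213.46875]
[ 587.1 -130.6   57.4   24.3  124.9] [402.16504854  24.23300971]
0.0334692438263256
0.03312057162748516
0.034233656264012535
0.033543143889901844
0.033578487694037734
0.03429995125574223
```

Both seated flush. Third plate.

```bash
python3 -m jog '[[[0.03,-0.04,-0.02],[0,0,-0.17],-1],[[0.06,-0.08,-0.02],[0,0,-0.34],-1],[[0.09,-0.12,-0.02],[0,0,-0.51],-1],[[0.12,-0.155,-0.02],[0,0,-0.68],-1],[[0.15,-0.19,-0.02],[0,0,-0.85],-1],[[0.18,-0.23,-0.02],[0,0,-1.02],-1],[[0.21,-0.27,-0.02],[0,0,-1.19],-1],[[0.24,-0.31,-0.02],[0,0,-1.36],-1],[[0.27,-0.35,-0.02],[0,0,-1.53],-1],[[0.2966,-0.3859,-0.02],[0,0,-1.7],-1],[[0.2966,-0.3859,-0.02],[0,0,-1.87],-1],[[0.2966,-0.3859,-0.02],[0,0,-2.04],-1],[[0.2966,-0.3859,0],[0,0,-2.21],-1],[[0.2966,-0.3859,0],[0,0,-2.29],-1],[[0.2966,-0.3859,0],[0,0,-2.29],-1],[[0.2966,-0.3859,0],[0,0,-2.29],-1],[[0.2966,-0.3859,0],[0,0,-2.29],-1]]'
python3 -c "
from plates import *
im,d,s=snap('wrist','w13');print(s['ee_pos'],s['eef_rot'][:,0],s['joint_positions']);plates('w13')
print(atz('scene',[[168,233]],.03))"
```

```text
time_s: 32.88
ee_pos: [0.477, 0.3499, 0.1222]
eef_rot: [[-0.971, 0.239, -0.0], [0.239, 0.971, 0.0], [0.0, -0.0, -1.0]]
wrist_force: [-0.4, -0.5, 0.9]
grip_width: 1.0
grasp_force: 0.0
[0.4769736  0.34985916 0.1222388 ] [-9.70967388e-01  2.39211892e-01  3.63181971e-05] [-0.06471632  0.64365822 -0.83481449  1.78217337  0.56758938  0.97433311
  0.19718393]
[477.3 352.7  90.5  54.2 165.9] [292.5        202.07142857]
[[0.6287414  0.42539182 0.03      ]]
```

View pics/w13.png

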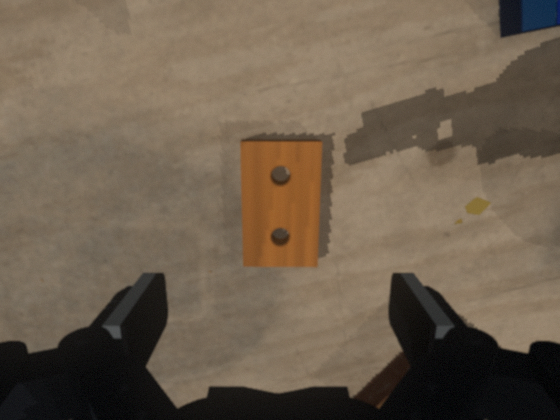

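Plate squarely between the fingers (holes (280,175),(280,236)); the sanding block's corner shows at bottom right (405,350). Check the clearance, then pick.

```bash
python3 -c "
from h import *
q=np.load('pics/w13.npz')
for z in(0,.031): print((atz('wrist',[[400,350],[355,400]],z,'w13')-q['p'])@q['R'])"
```

```text
[[-0.12678902  0.1011687   0.12223341]
 [-0.17708843  0.0670576   0.12223185]]
[[-0.10350086  0.08940931  0.09123434]
 [-0.14790862  0.05929371  0.09123297]]
```

Well clear (100 mm away).

```bash
python3 -m jog '[[[0.0004,0.002,0.05],[0,0,0],-1],[[0.0004,0.002,0.1],[0,0,0],-1],[[0.0004,0.002,0.12],[0,0,0],-1],[[0.0004,0.002,0.12],[0,0,0],-1],[[0.0004,0.002,0.12],[0,0,0],0.5],[[0.0004,0.002,0.12],[0,0,0],1],[[0.0004,0.002,0.12],[0,0,0],1],[[0.0004,0.002,0.12],[0,0,0],1],[[0.0004,0.002,0.12],[0,0,0],1],[[0.0004,0.002,0.12],[0,0,0],1],[[0.0004,0.002,0.12],[0,0,0],1]]'
python3 -m jog '[[[0,0,-0.05],[0,0,0],1],[[0,0,-0.11],[0,0,0],1],[[0,0,-0.13],[0,0,0],1],[[0,0,-0.13],[0,0,0],1],[[0,0,-0.13],[0,0,0],1]]'
python3 -c "
from plates import *
im,d,s=snap('wrist','w14');R=np.array(s['eef_rot']);p=np.array(s['ee_pos']);print(p,R[:,0])
for r in (180,285,320):
    c0,v=ray('wrist',[[278,r]],p,R);print((c0+v[0]*d[r,278]-p)@R)
a=np.radians(95.1);x=np.array([np.cos(a),np.sin(a),0]);t=np.array([.5258,.0133,p[2]])-.0005*x
print((t-p)@R)"
```

```text
time_s: 34.3
ee_pos: [0.4785, 0.353, 0.0048]
eef_rot: [[-0.971, 0.239, 0.003], [0.239, 0.971, 0.002], [-0.003, 0.003, -1.0]]
wrist_force: [-0.2, -0.2, 6.2]
grip_width: 0.611
grasp_force: 62.2
time_s: 34.92
ee_pos: [0.4766, 0.3506, 0.1308]
eef_rot: [[-0.971, 0.239, -0.002], [0.239, 0.971, -0.002], [0.001, -0.002, -1.0]]
wrist_force: [0.4, -0.5, -0.8]
grip_width: 0.602
grasp_force: 63.8
[0.47656444 0.35055063 0.13083549] [-0.97104166  0.238908    0.00102632]
[ 0.04352862  0.00089752 -0.00849825]
[ 0.00175089  0.000868   -0.0090997 ]
[-0.01423238  0.00085752 -0.00857027]
[-0.12854379 -0.31619433  0.00055899]
```

```bash
python3 -m jog '[[[-0.02,-0.045,0],[0,0,0.17],1],[[-0.04,-0.09,0],[0,0,0.34],1],[[-0.06,-0.135,0],[0,0,0.51],1],[[-0.08,-0.18,0],[0,0,0.68],1],[[-0.095,-0.225,0],[0,0,0.85],1],[[-0.11,-0.27,0],[0,0,1.02],1],[[-0.1285,-0.31,0],[0,0,1.19],1],[[-0.1285,-0.3162,0.02],[0,0,1.241],1],[[-0.1285,-0.3162,0.04],[0,0,1.241],1],[[-0.1285,-0.3162,0.06],[0,0,1.241],1],[[-0.1285,-0.3162,0.06],[0,0,1.241],1],[[-0.1285,-0.3162,0.06],[0,0,1.241],1],[[-0.1285,-0.3162,0.06],[0,0,1.241],1]]'
python3 -c "
from h import *
s=monitor.observe();R=np.array(s['eef_rot']);p=np.array(s['ee_pos']);a=np.radians(95.1);x=np.array([np.cos(a),np.sin(a),0]);t=np.array([.5258,.0133,p[2]])-.0005*x
print((t-p)@R,np.degrees(np.arctan2(R[1,0],R[0,0])))"
```

```text
time_s: 36.6
ee_pos: [0.527, 0.0143, 0.0729]
eef_rot: [[-0.089, 0.996, 0.001], [0.996, 0.089, 0.0], [-0.0, 0.001, -1.0]]
wrist_force: [0.4, 0.0, -0.7]
grip_width: 0.602
grasp_force: 63.7
[-1.35031630e-03 -1.28165833e-03 -1.21666836e-06] 95.10923127983487
```

```bash
python3 -m jog '[[[-0.0013,-0.0013,0.015],[0,0,0],1],[[-0.0013,-0.0013,0.026],[0,0,0],1],[[-0.0013,-0.0013,0.031],[0,0,0],1],[[-0.0013,-0.0013,0.035],[0,0,0],1],[[-0.0013,-0.0013,0.038],[0,0,0],1],[[-0.0013,-0.0013,0.038],[0,0,0],1]]'
python3 -m jog '[[[0,0,0.002],[0,0,0],1],[[0,0,0.004],[0,0,0],1],[[0,0,0.006],[0,0,0],1],[[0,0,0.006],[0,0,0],1]]'
```

```text
time_s: 37.35
ee_pos: [0.5253, 0.0128, 0.0342]
eef_rot: [[-0.089, 0.996, -0.0], [0.996, 0.089, 0.0], [0.0, -0.0, -1.0]]
wrist_force: [0.5, 1.0, -0.3]
grip_width: 0.602
grasp_force: 63.8
time_s: 37.85
ee_pos: [0.5251, 0.0127, 0.0281]
eef_rot: [[-0.089, 0.996, -0.0], [0.996, 0.089, -0.0], [0.0, -0.0, -1.0]]
wrist_force: [0.2, 0.4, -0.8]
grip_width: 0.605
grasp_force: 63.8
```

```bash
python3 -m jog '[[[0,0,0.002],[0,0,0],1],[[0,0,0.004],[0,0,0],1],[[0,0,0.005],[0,0,0],1],[[0,0,0.005],[0,0,0],1]]'
python3 -m jog '[[[0,0,0],[0,0,0],-1],[[0,0,0],[0,0,0],-1],[[0,0,0],[0,0,0],-1],[[0,0,0],[0,0,0],-1],[[0,0,-0.05],[0,0,0],-1],[[0,0,-0.1],[0,0,0],-1],[[0,0,-0.1],[0,0,0],-1],[[0,0,-0.1],[0,0,0],-1]]'
python3 -c "
from plates import *
im,d,s=snap('wrist','w15');print(s['ee_pos'],s['joint_positions']);plates('w15',z=.034)
L=[(279,215),(260,160),(260,260)]
c0,v=ray('wrist',L,s['ee_pos'],s['eef_rot'])
for a,(x,y) in zip(v,L): print((c0+a*d[y,x])[2])
"
```

```text
time_s: 38.35
ee_pos: [0.5255, 0.0127, 0.0247]
eef_rot: [[-0.089, 0.996, 0.0], [0.996, 0.089, -0.001], [-0.001, 0.0, -1.0]]
wrist_force: [-5.4, 0.1, 15.9]
grip_width: 0.607
grasp_force: 65.6
time_s: 39.35
ee_pos: [0.525, 0.0124, 0.1232]
eef_rot: [[-0.089, 0.996, -0.0], [0.996, 0.089, -0.0], [-0.0, -0.0, -1.0]]
wrist_force: [0.0, 0.4, -0.1]
grip_width: 1.002
grasp_force: 0.0
[0.5250459  0.01237901 0.12316847] [ 0.38452357  0.4472936  -0.56372181  1.95137071  0.31875337  0.83093669
 -0.26375307]
[ 601.1 -102.3   51.    49.4  155.9] [369.85496183 370.61068702]
[ 469.2 -115.6   48.3   47.   124.6] [186.50892857 373.35714286]
[525.5  14.2  91.7  54.4  95.1] [280.28205128 198.30769231]
0.0330680076372436
0.034400154236129715
0.034003736642641946
```

All three measure flush and centred. Now back to the arm at 155° to swing the clamp back.

```bash
python3 -m jog '[[[-0.033,-0.024,0],[0,0,-0.18],-1],[[-0.0665,-0.0472,0],[0,0,-0.36],-1],[[-0.0665,-0.0472,0],[0,0,-0.54],-1],[[-0.0665,-0.0472,0],[0,0,-0.72],-1],[[-0.0665,-0.0472,0],[0,0,-0.9],-1],[[-0.0665,-0.0472,0],[0,0,-1.051],-1],[[-0.0665,-0.0472,0],[0,0,-1.051],-1],[[-0.0665,-0.0472,0],[0,0,-1.051],-1],[[-0.0665,-0.0472,0],[0,0,-1.051],-1]]'
python3 -c "
from h import *
s=monitor.observe();R=np.array(s['eef_rot']);p=np.array(s['ee_pos']);print((np.array([.4843,-.0580,.0474])-p)@R,np.degrees(np.arctan2(R[1,0],R[0,0])))"
```

```text
time_s: 40.52
ee_pos: [0.4841, -0.0576, 0.123]
eef_rot: [[-0.908, 0.419, -0.0], [0.419, 0.908, 0.0], [0.0, -0.0, -1.0]]
wrist_force: [0.3, 0.3, 0.2]
grip_width: 1.003
grasp_force: 0.0
[-0.00042899 -0.00026587  0.07564131] 155.23687232008322
```

```bash
python3 -m jog '[[[0,0,0.04],[0,0,0],-1],[[0,0,0.075],[0,0,0],-1],[[0,0,0.075],[0,0,0],-1],[[0,0,0.075],[0,0,0],1],[[0,0,0.075],[0,0,0],1],[[0,0,0.075],[0,0,0],1],[[0,0,0.075],[0,0,0],1],[[0,0,0.075],[0,0,0],1],[[0,0,0.075],[0,0,0],1],[[0,0,0.075],[0,0,0],1],[[0,0,0.075],[0,0,0],1]]'
python3 -m jog '[[[-0.0006,0.0081,0],[0,0,0.15],1],[[-0.0024,0.016,0],[0,0,0.3],1],[[-0.0054,0.0236,0],[0,0,0.45],1],[[-0.0095,0.0307,0],[0,0,0.6],1],[[-0.0146,0.037,0],[0,0,0.75],1],[[-0.0205,0.0425,0],[0,0,0.9],1],[[-0.0273,0.0471,0],[0,0,1.05],1],[[-0.0273,0.0471,0],[0,0,1.05],1],[[-0.0273,0.0471,0],[0,0,1.05],1]]'
```

```text
time_s: 41.9
ee_pos: [0.4847, -0.058, 0.0489]
eef_rot: [[-0.909, 0.418, 0.001], [0.418, 0.909, -0.001], [-0.001, -0.0, -1.0]]
wrist_force: [-1.3, -1.0, 6.4]
grip_width: 0.208
grasp_force: 58.7
time_s: 43.02
ee_pos: [0.5294, -0.0271, 0.0489]
eef_rot: [[-0.093, 0.996, 0.002], [0.996, 0.093, -0.001], [-0.001, 0.001, -1.0]]
wrist_force: [1.1, -2.5, 4.3]
grip_width: 0.204
grasp_force: 58.8
```

Clamp is back over the stations. Release, go to the nut bar (tool x at -37°).

```bash
python3 -m jog '[[[0,0,0],[0,0,0],-1],[[0,0,0],[0,0,0],-1],[[0,0,0],[0,0,0],-1],[[0,0,0],[0,0,0],-1],[[0,0,-0.05],[0,0,0],-1],[[0,0,-0.1],[0,0,0],-1],[[0,0,-0.1],[0,0,0],-1]]'
python3 -m jog '[[[-0.02,0,0],[0,0,0.17],-1],[[-0.0544,0,0],[0,0,0.34],-1],[[-0.0544,0,0],[0,0,0.51],-1],[[-0.0544,0,0],[0,0,0.68],-1],[[-0.0544,0,0],[0,0,0.85],-1],[[-0.0544,0,0],[0,0,1.02],-1],[[-0.0544,0,0],[0,0,1.19],-1],[[-0.0544,0,0],[0,0,1.36],-1],[[-0.0544,0,0],[0,0,1.53],-1],[[-0.0544,0,0],[0,0,1.7],-1],[[-0.0544,0,0],[0,0,1.87],-1],[[-0.0544,0,0],[0,0,2.04],-1],[[-0.0544,0,0],[0,0,2.21],-1],[[-0.0544,0,0],[0,0,2.312],-1],[[-0.0544,0,0],[0,0,2.312],-1],[[-0.0544,0,0],[0,0,2.312],-1]]'
python3 -c "
from h import *
im,d,s=snap('wrist','w16');R=np.array(s['eef_rot']);p=np.array(s['ee_pos']);print((np.array([.5342,-.0813,.066])-p)@R,np.degrees(np.arctan2(R[1,0],R[0,0])),s['joint_positions'])"
```

```text
time_s: 43.9
ee_pos: [0.5319, -0.0261, 0.1523]
eef_rot: [[-0.09, 0.996, 0.008], [0.996, 0.09, -0.001], [-0.002, 0.008, -1.0]]
wrist_force: [0.1, -0.0, 0.6]
grip_width: 0.999
grasp_force: 0.0
time_s: 45.9
ee_pos: [0.5332, -0.0804, 0.1477]
eef_rot: [[0.797, -0.604, -0.001], [-0.604, -0.797, 0.0], [-0.001, 0.001, -1.0]]
wrist_force: [-0.5, 0.3, -0.1]
grip_width: 1.002
grasp_force: 0.0
[1.37882974e-03 7.48030708e-05 8.17282363e-02] -37.17950154239516 [ 0.11614983  0.37470033 -0.01989249  1.91553455  0.00977904  0.85238686
 -2.12850705]
```

View pics/w16.png

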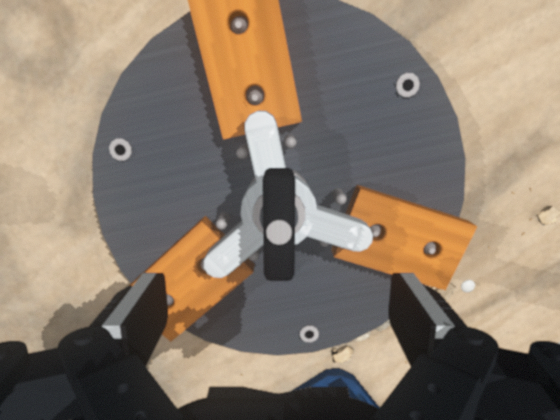

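All three plates sit on their pins with the arms over them between the dowels; bar vertical at columns 265-293, centred. Descend, grip, tighten anticlockwise.

```bash
python3 -m jog '[[[0.001,0,0.04],[0,0,0],-1],[[0.001,0,0.081],[0,0,0],-1],[[0.001,0,0.081],[0,0,0],-1],[[0.001,0,0.081],[0,0,0],1],[[0.001,0,0.081],[0,0,0],1],[[0.001,0,0.081],[0,0,0],1],[[0.001,0,0.081],[0,0,0],1],[[0.001,0,0.081],[0,0,0],1],[[0.001,0,0.081],[0,0,0],1],[[0.001,0,0.081],[0,0,0],1],[[0.001,0,0.081],[0,0,0],1]]'
python3 -m jog '[[[0,0,0],[0,0,-0.12],1],[[0,0,0.001],[0,0,-0.24],1],[[0,0,0.001],[0,0,-0.36],1],[[0,0,0.0015],[0,0,-0.5],1],[[0,0,0.002],[0,0,-0.64],1],[[0,0,0.0025],[0,0,-0.78],1],[[0,0,0.003],[0,0,-0.92],1],[[0,0,0.003],[0,0,-1.06],1],[[0,0,0.0035],[0,0,-1.2],1],[[0,0,0.004],[0,0,-1.35],1],[[0,0,0.0045],[0,0,-1.5],1],[[0,0,0.0045],[0,0,-1.5],1],[[0,0,0.0045],[0,0,-1.5],1]]'
```

```text
time_s: 47.32
ee_pos: [0.5347, -0.0818, 0.0686]
eef_rot: [[0.795, -0.606, 0.001], [-0.606, -0.795, -0.001], [0.001, 0.0, -1.0]]
wrist_force: [-1.8, -1.3, 7.3]
grip_width: 0.201
grasp_force: 59.7
time_s: 48.95
ee_pos: [0.5343, -0.0806, 0.064]
eef_rot: [[0.66, 0.751, -0.0], [0.751, -0.66, -0.0], [-0.0, -0.0, -1.0]]
wrist_force: [-2.5, 2.2, 10.0]
grip_width: 0.199
grasp_force: 60.2
```

```bash
python3 -m jog '[[[0,0,0],[0,0,-0.12],1],[[0,0,0.001],[0,0,-0.24],1],[[0,0,0.001],[0,0,-0.36],1],[[0,0,0.0015],[0,0,-0.5],1],[[0,0,0.002],[0,0,-0.64],1],[[0,0,0.0025],[0,0,-0.78],1],[[0,0,0.003],[0,0,-0.92],1],[[0,0,0.003],[0,0,-1.06],1],[[0,0,0.0035],[0,0,-1.2],1],[[0,0,0.004],[0,0,-1.35],1],[[0,0,0.0045],[0,0,-1.5],1],[[0,0,0.005],[0,0,-1.62],1],[[0,0,0.005],[0,0,-1.7],1],[[0,0,0.005],[0,0,-1.7],1],[[0,0,0.005],[0,0,-1.7],1]]'
python3 -c "
from h import *
s=monitor.observe();print(s['wrist_torque'],s['joint_positions'])"
python3 -m jog '[[[0,0,0],[0,0,-0.05],1],[[0,0,0],[0,0,-0.1],1],[[0,0,0],[0,0,-0.15],1],[[0,0,0],[0,0,-0.15],1]]'
python3 -c "
from h import *
s=monitor.observe();print(s['wrist_torque'],s['joint_positions'])"
```

```text
time_s: 50.82
ee_pos: [0.5331, -0.081, 0.0588]
eef_rot: [[-0.83, 0.558, -0.003], [0.558, 0.83, -0.001], [0.001, -0.003, -1.0]]
wrist_force: [-6.6, 0.9, 14.0]
grip_width: 0.199
grasp_force: 60.8
[0.18198321 1.60281318 0.20488556] [ 0.70631963  0.65379065 -0.7800595   1.94102337  0.63295651  0.81185624
  0.55044968]
time_s: 51.32
ee_pos: [0.533, -0.0811, 0.0586]
eef_rot: [[-0.904, 0.428, -0.003], [0.428, 0.904, -0.001], [0.002, -0.002, -1.0]]
wrist_force: [-5.7, 0.4, 11.1]
grip_width: 0.2
grasp_force: 60.4
[0.14366631 1.48981144 0.03703222] [ 0.72971705  0.66834416 -0.81309201  1.94038137  0.66180099  0.82513072
  0.67829202]
```

```bash
python3 -m jog '[[[0,0,0],[0,0,-0.05],1],[[0,0,0],[0,0,-0.1],1],[[0,0,0],[0,0,-0.15],1],[[0,0,0],[0,0,-0.15],1],[[0,0,0],[0,0,-0.15],1]]'
python3 -c "
from h import *
s=monitor.observe();print(s['wrist_torque'],s['joint_positions'])"
```

```text
time_s: 51.95
ee_pos: [0.5335, -0.0813, 0.0586]
eef_rot: [[-0.955, 0.295, -0.002], [0.295, 0.955, 0.0], [0.002, -0.0, -1.0]]
wrist_force: [-5.8, 2.2, 10.3]
grip_width: 0.198
grasp_force: 85.9
[ 0.3284243   1.10795565 -2.17315805] [ 0.75264121  0.68326209 -0.84479227  1.93876946  0.68753305  0.83833102
  0.80233074]
```

Hard stop felt (2.2 N m). Release, rise, and verify.

```bash
python3 -m jog '[[[0,0,0],[0,0,0.1],1],[[0,0,0],[0,0,0.1],-1],[[0,0,0],[0,0,0.1],-1],[[0,0,0],[0,0,0.1],-1],[[0,0,0],[0,0,0.1],-1],[[0,0,-0.05],[0,0,0.1],-1],[[0,0,-0.11],[0,0,0.1],-1],[[0,0,-0.14],[0,0,0.1],-1],[[0,0,-0.14],[0,0,0.1],-1],[[0,0,-0.14],[0,0,0.1],-1]]'
python3 - <<'E'
from plates import *
im,d,s=snap('wrist','w17');R=np.array(s['eef_rot']);p=np.array(s['ee_pos'])
v,u=np.mgrid[0:420,0:560]; c,r=ray('wrist',np.c_[u.ravel(),v.ravel()],p,R); X=c+r*d.reshape(-1,1)
m=(np.hypot(X[:,0]-.534,X[:,1]+.081)<.045)&(X[:,2]>.068)&(X[:,2]<.1)
(cx,cy),(w,h),a=cv2.minAreaRect((X[m,:2]*1000).astype(np.float32))
print('bar',cx,cy,w,h,a,'top z',np.median(X[m,2]),'tool ang',np.degrees(np.arctan2(R[1,0],R[0,0])))
m=(np.abs(X[:,2]-.048)<.012)&(np.hypot(X[:,0]-.534,X[:,1]+.081)>.042)&(np.hypot(X[:,0]-.534,X[:,1]+.081)<.062)&(im.reshape(-1,3).min(1)>110)
Y=X[m]; a=np.degrees(np.arctan2(Y[:,1]+.0813,Y[:,0]-.5342))
for b in(95,-25,-145):
    k=np.abs((a-b+180)%360-180)<30; print(b,k.sum(),np.median(a[k]) if k.any() else 0,np.median(Y[k,2]) if k.any() else 0)
plates('w17',z=.034); print(s['wrist_force'])
E
```

```text
time_s: 53.2
ee_pos: [0.5338, -0.0814, 0.1971]
eef_rot: [[-0.924, 0.383, -0.001], [0.383, 0.924, -0.0], [0.001, -0.001, -1.0]]
wrist_force: [0.3, -0.6, -0.6]
grip_width: 1.002
grasp_force: 0.0
bar 533.2696533203125 -80.46650695800781 18.016876220703125 63.01475143432617 65.1949234008789 top z 0.08252097031324473 tool ang 157.4870911726752
95 685 95.35905433965111 0.04766717450783847
-25 501 -24.497798561320344 0.0476221277982361
-145 715 -145.97277144463396 0.04765839298845398
[698.8 103.   63.   34.9 169.3] [535.16949153 275.88135593]
[ 618.9 -119.8   94.    54.5  155. ] [279.88709677 271.12903226]
[525.   13.7  90.7  55.1  95.2] [381.80645161 135.5734767 ]
[ 455.1 -135.    90.1   55.2   34.9] [168.55691057 120.10162602]
[ 0.30849919 -0.61615272 -0.60306572]
```

```bash
python3 -c "
from cell import robot
print(robot.finish_job())"
```

```text
the job is handed in; nothing more can be done
None
```

The job is handed in: all three plates measured flush on their own stations, the arms are back over them, and the nut is tight against its stop. The bystanders were not touched.

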